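# Start a bench measurement

## Robot

A 6-joint arm with a two-finger parallel gripper is mounted at the origin on the work surface. World frame = base frame: x ahead of the robot, y to its left, z up, the work surface at z = 0. Lengths are in m, angles in rad, forces in N, time in s.
With the tool pointing down it reaches from about 0.25 to 0.725 m from the base axis. Payload 9.7 kg.
Tool frame: the origin (TCP) lies on the centre line of the jaws, within the pads' length; the fingertips stand 22 mm ahead of it and the grasp point (between the pads) lies 3 mm ahead of it; y points along the fingers, x is the direction in which the jaws open and shut, and the axes are right-handed (so a half turn about y gives the same grasp; the last joint's range is limited). The gripper opens to 85 mm and grips with 20 to 120 N. Pads are 22 mm wide; open, the fingers measure 114 mm over their backs; the gripper's body (76 mm by 85 mm) begins 54 mm behind the grasp point. The pads swing forward as they close: fully open they stand 13 mm farther back than shut.
Start: joints at [-1.272, 0.087, 0.176, 1.66, 0, 1.571], TCP at [0.162, -0.526, 0.253] pointing down, gripper open.
Joint ranges: [-3.13, 3.13], [-0.85, 1.81], [-1.15, 1.24], [-2.2, 2.28], [-1.44, 1.52], [-3.14, 3.14]. Speed limits (rad/s): [2.22, 2.22, 2.57, 3.14, 3.14, 3.14].

## Interface

Orientations are given as a unit quaternion [w, x, y, z].
In Python, from station import manip gives the robot as it stands.
- The arm moves only by the tool step_arm, never from a script. Its argument "motion" is a list of rows, each a list of 3 entries, a list of its own where there are three numbers: the shift along the tool's x, y, z in m, then the turn, a rotation vector about the tool's x, y, z in rad, then the finger opening in m, from 0 to 0.0854. In form: [[[x, y, z], [wx, wy, wz], claw], ...]. A call has 1 to 12 rows; each row is the pose to reach, as a shift and turn from the pose measured when the call began, along the tool's axes at that moment; what a row does not reach only later rows make up. A row lasts 1/8 s, in which the tool goes at most 62.5 mm and 10.7 degrees, less where a joint would pass 70% of its speed; a pose out of reach is approached as far as the arm can. A call with a gripper value outside its range is refused whole. The fingers move at their own pace and stop on an object; the grip force is fixed at half the most. Time passes only in rows, so rows that repeat a pose let the fingers close. It gives the time, the measured TCP pose, the force and the opening at its end, in the units of the state.
- manip.get_obs(): the state, without advancing time (a new reading comes with each control period).
- manip.grab_frame(name): name is "scene" or "top" or "wrist"; returns (picture, depth): 384x512x3 uint8, red, green, blue; 384x512 float32, m along the optical axis (not along the pixel's ray), 0 where there is no reading.
- manip.camera_model(name): a dict with "camera_matrix" (3x3 intrinsics, pixels), "extrinsics" (4x4, takes a point from camera to world coordinates). Camera axes: x right, y up, looking along -z (the intrinsics and any distortion apply to the point x, -y, -z); pixel columns grow to the right and rows downward; lengths in m; the calibration is good to about 2 mm. The wrist camera is an equidistant fisheye: a pixel r from the principal point sees the ray r / f radians off the axis. A picture is of the moment at which its call begins: read the wrist's pose just before it. camera_model takes no time and is no camera call; for the wrist camera it gives the pose at the moment of the call.
- manip.hand_in(): hands the job in, once; it reports no verdict.
The state is a dict: "t": time; "joint_pos": joint angles; "joint_vel": joint speeds; "tau": joint torques, N m; "ee_pos": TCP position; "ee_rot": TCP orientation; "ft_force": force on the tool from outside, world axes, zero at the start; "torque": the same for the moment, N m; "grip_width": opening from 0.0 (shut) to 1.0 (fully open).
Only numpy, scipy, OpenCV 4.12 (cv2) and the standard library are available. Lean on these libraries where they do the work, as an engineer would, in place of code of your own. Each camera call takes 0.05 s, during which the arm holds its last target. There are 200 camera calls.

## Task

Start the measurement on the electronics bench: with the fingertips, lightly press in the green output key of the power supply, then the blue key on the circuit board, then the orange hold key of the multimeter, in that order, so that each stays in. Press gently, and leave the red and the grey key out. Only touch the devices: do not lift or shift them or disturb the other things on the bench.

Things in the scene. Friction and masses are not known exactly. Their poses are not given: they have to be found in the camera images.
- supply: Heavy cream bench power supply, fixed to the bench, 130 (x) x 140 (y) x 70 mm high, grey top panel with two turquoise displays at the +x end. Origin: centre of underside; z up. Two round push keys stand on its top at x = -20 mm: green at y = +32, red at y = -32 mm.
- output_key_top (a point): Centre of the top face of the green output round push key (20 mm across). Key out: 83 mm above the bench, 13 mm proud of the supply's top. It moves down with the key and stays down.
- output_key (a joint): Travel of the green key in metres: 0 = out, 0.009 = fully in (hard stop). It slides straight down, resists with about 3.6 N at first, rising evenly to about 7 N at the stop, and stays where it is pushed, without a click. It counts as in beyond 0.003; 5 to 6 mm is plenty. At the hard stop the force shoots up: over 25 N is too hard.
- stop_key_top (a point): Centre of the top face of the red stop key beside the green one (20 mm across, 83 mm above the bench). Not to be pressed.
- stop_key (a joint): Travel of the red key, same kind as the green one, 0 = out. It must stay out.
- board: Loose green circuit board, 180 g, 150 (x) x 100 (y) mm, top face 16 mm above the bench, on four brass stand-offs at x = +-68, y = +-43 mm. Origin: centre of its footprint at bench level; z up. Its one blue push key stands at x = -15, y = 0 on a 24 mm square black switch; a 26 mm high black pin header lies along y at x = -62, with pins to 32 mm.
- board_key_top (a point): Centre of the top face of the blue round push key (20 mm across). Key out: 35 mm above the bench, 13 mm proud of its black switch (whose top is 22 mm above the bench). It moves down with the key and stays down.
- board_key (a joint): Travel of the blue key in metres: 0 = out, 0.009 = fully in (hard stop). It slides straight down, resists with about 3.6 N at first, rising evenly to about 7 N at the stop, and stays where it is pushed, without a click. It counts as in beyond 0.003; 5 to 6 mm is plenty. At the hard stop the force shoots up: over 25 N is too hard.
- meter: Loose multimeter lying face up, 420 g, 180 (x) x 90 (y) x 40 mm, blue case with cream face; screen at the +x end, round dial (42 mm, grip 5 mm proud) at x = -36 mm. Origin: centre of underside; z up. Two round push keys between dial and screen at x = +18 mm: orange at y = -25, grey at y = +25 mm.
- hold_key_top (a point): Centre of the top face of the orange hold round push key (20 mm across). Key out: 53 mm above the bench, 13 mm proud of the meter's face. It moves down with the key and stays down.
- hold_key (a joint): Travel of the orange key in metres: 0 = out, 0.009 = fully in (hard stop). It slides straight down, resists with about 3.6 N at first, rising evenly to about 7 N at the stop, and stays where it is pushed, without a click. It counts as in beyond 0.003; 5 to 6 mm is plenty. At the hard stop the force shoots up: over 25 N is too hard.
- grey_key_top (a point): Centre of the top face of the grey key beside the orange one (20 mm across, 53 mm above the bench). Not to be pressed.
- grey_key (a joint): Travel of the grey key, same kind as the orange one, 0 = out. It must stay out.
- spool: Loose upright solder spool, 44 mm across, 40 mm high, white rims, standing between the devices. Origin: centre of underside. Leave alone.
- flux: Loose amber jar with black cap, 38 mm across, 55 mm high, standing between the devices. Origin: centre of underside. Leave alone.
- breadboard: Loose white breadboard, 55 x 165 x 9 mm, behind the devices. Origin: centre of underside. Leave alone.
- driver: Loose screwdriver with blue handle, 140 mm long, lying behind the devices. Leave alone.
- cutters: Loose side cutters with dark blue handles, about 125 mm long, 14 mm high, lying behind the devices. Leave alone.
- parts_tray: Loose black divided parts tray, 90 x 100 x 28 mm, behind the devices. Origin: centre of underside. Leave alone.
There are look-alikes about, which are no part of the job. Of the things that look like the board, take the one that is farthest to the robot's right at the start.

How it is judged:
On the way, in this order (a step that is already met when the one before it is completed fails the run):
1. the green output key of the supply is pressed in (value of joint output_key above 0.003 m), for 0.1 s.
2. the blue key of the board is pressed in (value of joint board_key above 0.003 m), for 0.1 s.
3. the orange hold key of the meter is pressed in (value of joint hold_key above 0.003 m), for 0.1 s.
At the end, for the whole second after the job is handed in: The green, blue and orange keys are in by more than 3 of their 9 mm, the red and grey keys are out (less than 2 mm in), and the board, the meter and the six loose things are within 20 mm of where they began, the board and the meter flat on the bench and at rest (value of joint each of output_key, board_key, hold_key above 0.003 m and value of joint each of stop_key, grey_key below 0.002 m and distance of each of board, meter, spool, flux, breadboard, driver, cutters, parts_tray from where it was at the start of the episode below 0.02 m and height (world z) of each of board, meter below 0.006 m and linear speed of each of board, meter below 0.02 m/s); the robot touches nothing.
It fails at once if a key is pressed before its turn (blue while green is not in, or orange while blue is not in) ((value of joint board_key above 0.002 m and value of joint output_key below 0.003 m) or (value of joint hold_key above 0.002 m and value of joint board_key below 0.003 m)).
It fails at once if the red or the grey key is pressed (value of joint any of stop_key, grey_key above 0.002 m).
It fails at once if a device is pushed harder than 25 N (contact force between any of the fingers, the arm and supply above 25 N or contact force between any of the fingers, the arm and board above 25 N or contact force between any of the fingers, the arm and meter above 25 N).
It fails at once if the board or the meter is lifted, tipped, or shifted by more than 20 mm (height (world z) of any of board, meter above 0.01 m or angle between any of board, meter's own z axis and vertical above 0.2 rad or distance of any of board, meter from where it was at the start of the episode above 0.02 m).
It fails at once if another thing on the bench is disturbed (moved by more than 20 mm) (distance of any of spool, flux, breadboard, driver, cutters, parts_tray from where it was at the start of the episode above 0.02 m).
It also fails if it takes over 61 s, if anything falls off the work surface, if the arm or the gripper's body presses on something with over 40 N, if the wrist force passes 120 N, or if a joint passes its speed limit or range.

## Working session

There is one attempt and no reset: what is moved stays moved. The work goes in short steps, Python scripts to look and compute and a tool call to move; the robot and the scene stay as the last step left them, time stands still between calls to the robot, and variables do not carry over. Pictures are saved under pics/ and viewed, about 8 in all and at most 12, crops included, and the job is handed in when it is done.

Besides the shell and the picture viewer there is one more tool, called after "Call:" as name(argument=value, ...) on one line, values as JSON. step_arm: Moves the arm, as the interface text tells. Its arguments: {"type":"object","properties":{"motion":{"type":"array","items":{"type":"array"}}},"required":["motion"]}

```bash
mkdir -p pics; cat > h.py <<'E'
import numpy as np, cv2
from station import manip
def grab(n,name):
    cm=manip.camera_model(n); im,d=manip.grab_frame(n)
    cv2.imwrite(f'pics/{name}.png',im[:,:,::-1]); np.savez(f'pics/{name}.npz',im=im,d=d,K=cm['camera_matrix'],T=cm['extrinsics'])
    return im,d,np.array(cm['camera_matrix']),np.array(cm['extrinsics'])
def ray(K,T,u,v,fish=False):
    x=(u-K[0,2])/K[0,0]; y=(v-K[1,2])/K[1,1]
    if fish:
        r=np.hypot(x,y); s=np.sin(r)/r if r>1e-9 else 1; c=np.array([x*s,-y*s,-np.cos(r)])
    else: c=np.array([x,-y,-1.])
    return T[:3,3],T[:3,:3]@c
def onplane(K,T,u,v,z,fish=False):
    o,r=ray(K,T,u,v,fish); return o+r*(z-o[2])/r[2]
E
python3 - <<'E'
from h import *
s=manip.get_obs(); print(s)
a=grab('top','top0'); b=grab('scene','scene0')
print(a[2],a[3],b[3]); print(manip.camera_model('top').keys())
E
```

```text
{'t': 0.0, 'joint_pos': array([-1.27199830e+00,  8.74934505e-02,  1.75160812e-01,  1.65977676e+00,
        1.41647319e-05,  1.57077185e+00]), 'joint_vel': array([-0.00108358, -0.00025295, -0.00052225,  0.00079717,  0.00033002,
       -0.00059328]), 'tau': array([ 2.96391670e-03, -5.20394862e+01,  4.64798820e+01,  1.68024190e-02,
        3.42144710e-05,  2.30627251e-06]), 'ee_pos': array([ 0.16185536, -0.52545809,  0.25257838]), 'ee_rot': array([ 0.56913709, -0.56857752,  0.42037187, -0.41963088]), 'ft_force': array([-0.055344  , -0.28979473,  0.59578146]), 'torque': array([ 0.02743949,  0.0030258 , -0.02906802]), 'grip_width': 0.9970418962920221}
[[432.50954146   0.         258.80061959]
 [  0.         432.50954146 185.93804626]
 [  0.           0.           1.        ]] [[ 0.00621462  0.98093067 -0.19425859  0.26557965]
 [-0.99997915  0.00575584 -0.00292604  0.12554897]
 [-0.00175212  0.19427273  0.98094599  1.61401151]
 [ 0.          0.          0.          1.        ]] [[ 0.79306147 -0.52455002  0.30967852  1.03908239]
 [ 0.60910225  0.6886644  -0.3933647  -0.51482335]
 [-0.00692511  0.50058827  0.8656578   1.49026309]
 [ 0.          0.          0.          1.        ]]
dict_keys(['camera_matrix', 'extrinsics'])
```

View pics/top0.png

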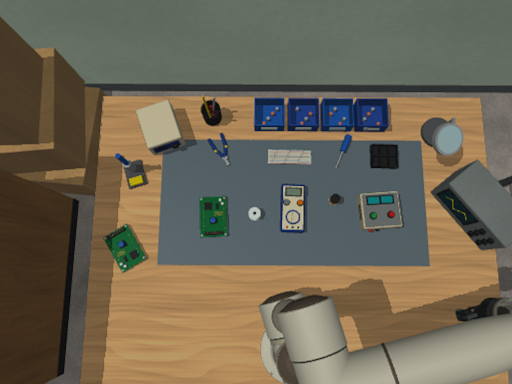

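View pics/scene0.png

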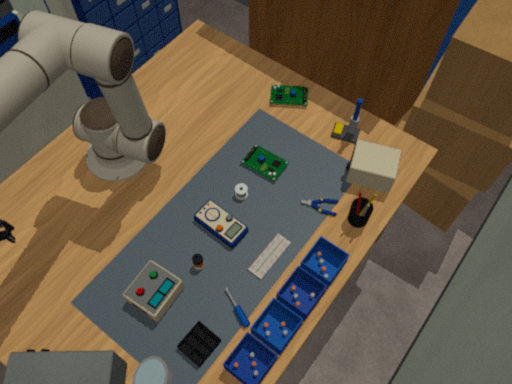

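The top view shows two boards: A on the mat at (214,216) and B on the wood at (125,248). Image right is -y, the robot's right, so A fits as the one farthest right. I'll confirm this in an enlarged crop and measure the keys.

```bash
python3 - <<'E'
from h import *
z=np.load('pics/top0.npz'); im=z['im'];K=z['K'];T=z['T'];d=z['d']
c=im[175:245,192:412]; cv2.imwrite('pics/crop1.png',cv2.resize(c[:,:,::-1],None,fx=3.6,fy=3.6,interpolation=cv2.INTER_CUBIC))
hsv=cv2.cvtColor(im,cv2.COLOR_RGB2HSV)
def blobs(n,lo,hi,box,zz,a=6):
    x0,y0,x1,y1=box; m=cv2.inRange(hsv,lo,hi)[y0:y1,x0:x1]
    nn,l,st,ce=cv2.connectedComponentsWithStats(m)
    for i in range(1,nn):
        if st[i,4]>=a: u,v=ce[i]+[x0,y0]; print(n,st[i],(u.round(1),v.round(1)),onplane(K,T,u,v,zz).round(4))
S=(355,185,406,235);M=(278,180,310,236);B=(196,190,233,240)
blobs('green',(45,120,60),(85,255,255),S,.083)
blobs('red',(0,150,80),(8,255,255),S,.083)
blobs('turq',(86,120,90),(100,255,255),S,.07)
blobs('orange',(5,150,130),(20,255,255),M,.053)
blobs('bluecase',(105,100,30),(125,255,255),M,.04)
blobs('blue',(100,140,60),(125,255,255),B,.035)
blobs('board',(50,100,30),(80,255,255),B,.016,50)
E
```

```text
green [16 28  6  6 27] (np.float64(373.5), np.float64(215.1)) [ 0.4653 -0.2787  0.083 ]
red [34 26  6  6 26] (np.float64(391.2), np.float64(213.8)) [ 0.4704 -0.342   0.083 ]
red [14 44  3  3  7] (np.float64(370.0), np.float64(230.0)) [ 0.4123 -0.264   0.083 ]
turq [26 11 12  7 73] (np.float64(386.2), np.float64(198.9)) [ 0.5263 -0.3308  0.07  ]
turq [13 12 11  7 72] (np.float64(372.9), np.float64(199.8)) [ 0.5227 -0.2825  0.07  ]
orange [20 20  5  5 21] (np.float64(300.0), np.float64(202.0)) [ 0.5158 -0.0206  0.053 ]
bluecase [  2   4  26  49 213] (np.float64(291.0), np.float64(210.1)) [0.4877 0.0115 0.04  ]
bluecase [ 9 31 13 13 23] (np.float64(295.1), np.float64(218.8)) [ 0.4557 -0.0033  0.04  ]
blue [14 27  6  6 30] (np.float64(212.5), np.float64(219.7)) [0.4512 0.2992 0.035 ]
board [  3   6  28  41 819] (np.float64(212.6), np.float64(216.4)) [0.4655 0.3011 0.016 ]
```

View pics/crop1.png

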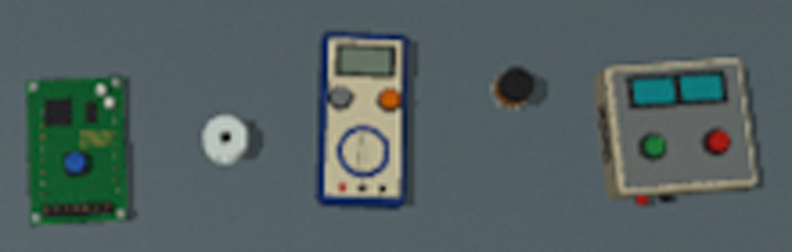

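The crop confirms it. Left to right it shows the mat board with its blue key (crop 75,162), the spool, the meter with orange key at (390,100) and grey at (340,97), the flux jar, and the supply with green key at (653,146) and red at (717,142). Board A is the right one, since B lies further to the left. Next I'll plan the approach.

```bash
cat >> h.py <<'E'
from scipy.spatial.transform import Rotation as Ro
def pose():
    s=manip.get_obs(); q=s['ee_rot']; return np.array(s['ee_pos']),Ro.from_quat([q[1],q[2],q[3],q[0]]),s
def plan(target,yaw=None):
    p,R,s=pose(); print('t',round(s['t'],2),'p',p.round(4),'f',s['ft_force'].round(2),'q',s['joint_pos'].round(2),'g',round(s['grip_width'],3))
    print('shift',R.inv().apply(np.array(target)-p).round(4))
    if yaw is not None:
        c,sn=np.cos(yaw),np.sin(yaw)
        Rt=Ro.from_matrix(np.array([[c,sn,0],[sn,-c,0],[0,0,-1.]])); print('turn',(R.inv()*Rt).as_rotvec().round(4))
E
python3 - <<'E'
from h import *
p,R,s=pose(); print(R.as_matrix().round(3))
for y in (0,np.pi/2,-np.pi/2,np.pi): plan([.465,-.279,.20],y)
E
```

```text
[[ 0.294 -0.     0.956]
 [-0.956  0.001  0.294]
 [-0.001 -1.    -0.   ]]
t 0.1 p [ 0.1619 -0.5255  0.2527] f [-0.1   0.66  0.4 ] q [-1.27  0.09  0.18  1.66 -0.    1.57] g 0.999
shift [-0.1462  0.0528  0.3623]
turn [-1.3366 -0.9856 -0.9872]
t 0.1 p [ 0.1619 -0.5255  0.2527] f [-0.1   0.66  0.4 ] q [-1.27  0.09  0.18  1.66 -0.    1.57] g 0.999
shift [-0.1462  0.0528  0.3623]
turn [-0.3115 -2.061  -2.0613]
t 0.1 p [ 0.1619 -0.5255  0.2527] f [-0.1   0.66  0.4 ] q [-1.27  0.09  0.18  1.66 -0.    1.57] g 0.999
shift [-0.1462  0.0528  0.3623]
turn [-1.5579  0.2355  0.2336]
t 0.1 p [ 0.1619 -0.5255  0.2527] f [-0.1   0.66  0.4 ] q [-1.27  0.09  0.18  1.66 -0.    1.57] g 0.999
shift [-0.1462  0.0528  0.3623]
turn [-1.0517  1.4262  1.425 ]
```

Call:
step_arm(motion=[[[-0.146, 0.05, 0.362], [0, -1.272, 0], 0], [[-0.146, 0.05, 0.362], [0, -1.272, 0], 0], [[-0.146, 0.05, 0.362], [0, -1.272, 0], 0], [[-0.146, 0.05, 0.362], [0, -1.272, 0], 0], [[-0.146, 0.05, 0.362], [0, -1.272, 0], 0], [[-0.146, 0.05, 0.362], [0, -1.272, 0], 0], [[-0.146, 0.05, 0.362], [0, -1.272, 0], 0], [[-0.146, 0.05, 0.362], [0, -1.272, 0], 0], [[-0.146, 0.05, 0.362], [0, -1.272, 0], 0], [[-0.146, 0.05, 0.362], [0, -1.272, 0], 0], [[-0.146, 0.05, 0.362], [0, -1.272, 0], 0], [[-0.146, 0.05, 0.362], [0, -1.272, 0], 0]])

```text
t: 1.6
ee_pos: [0.4645, -0.2797, 0.203]
ee_rot: [0.707, -0.707, 0.0, -0.0]
ft_force: [-0.3, 0.2, -0.2]
grip_width: 0.0
```

```bash
python3 - <<'E'
from h import *
p,R,s=pose(); print(R.as_matrix().round(3)); plan([.465,-.279,.15])
im,d,K,T=grab('wrist','w0'); print(K,T.round(3))
E
```

```text
[[ 1.    -0.     0.001]
 [-0.001  0.001  1.   ]
 [-0.    -1.     0.001]]
t 1.6 p [ 0.4645 -0.2797  0.203 ] f [-0.33  0.2  -0.23] q [-0.54  0.06  0.05  1.56  0.    1.03] g 0.0
shift [0.0005 0.053  0.0007]
[[297.31863964   0.         255.20939579]
 [  0.         297.31863964 193.71356419]
 [  0.           0.           1.        ]] [[ 1.     0.001  0.001  0.465]
 [-0.001  0.957  0.29  -0.206]
 [-0.001 -0.29   0.957  0.324]
 [ 0.     0.     0.     1.   ]]
```

View pics/w0.png

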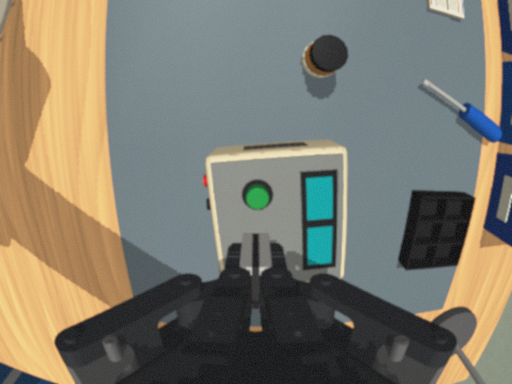

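The wrist view shows the green key at (257,195), with the shut fingertips at about (256,240). The red key is hidden behind the fingers. I'll locate green from this view.

```bash
cat >> h.py <<'E'
def key(f,lo,hi,zz,n=100):
    z=np.load(f'pics/{f}.npz'); im=z['im']; hsv=cv2.cvtColor(im,cv2.COLOR_RGB2HSV); m=cv2.inRange(hsv,lo,hi)
    nn,l,st,ce=cv2.connectedComponentsWithStats(m)
    for i in range(1,nn):
        if st[i,4]>n: print(st[i],ce[i].round(1),onplane(z['K'],z['T'],*ce[i],zz,True).round(4), z['d'][int(ce[i][1]),int(ce[i][0])])
E
python3 - <<'E'
from h import *
key('w0',(45,120,60),(85,255,255),.083)
E
```

```text
[245 184  25  25 462] [257.1 196.5] [ 0.4665 -0.281   0.083 ] 0.25052842
```

Call:
step_arm(motion=[[[0.001, 0.03, 0], [0, 0, 0], 0], [[0.001, 0.06, 0], [0, 0, 0], 0], [[0.001, 0.08, 0], [0, 0, 0], 0], [[0.001, 0.09, 0], [0, 0, 0], 0], [[0.001, 0.091, 0], [0, 0, 0], 0], [[0.001, 0.091, 0], [0, 0, 0], 0]])

```text
t: 2.4
ee_pos: [0.4659, -0.2797, 0.1128]
ee_rot: [0.707, -0.707, 0.0, -0.001]
ft_force: [0.4, -0.4, -0.1]
grip_width: 0.001
```

Call:
step_arm(motion=[[[0, 0.001, 0], [0, 0, 0], 0], [[0, 0.002, 0], [0, 0, 0], 0], [[0, 0.003, 0], [0, 0, 0], 0], [[0, 0.004, 0], [0, 0, 0], 0], [[0, 0.005, 0], [0, 0, 0], 0], [[0, 0.006, 0], [0, 0, 0], 0], [[0, 0.007, 0], [0, 0, 0], 0], [[0, 0.008, 0], [0, 0, 0], 0], [[0, 0.008, 0], [0, 0, 0], 0]])

```text
t: 3.52
ee_pos: [0.4659, -0.2797, 0.1049]
ee_rot: [0.707, -0.707, 0.0, -0.001]
ft_force: [0.3, -0.3, 1.0]
grip_width: -0.001
```

Call:
step_arm(motion=[[[0, 0.001, 0], [0, 0, 0], 0], [[0, 0.002, 0], [0, 0, 0], 0], [[0, 0.002, 0], [0, 0, 0], 0]])

```text
t: 3.9
ee_pos: [0.4659, -0.2797, 0.1029]
ee_rot: [0.707, -0.707, -0.0, -0.001]
ft_force: [-0.7, 2.1, 4.3]
grip_width: -0.002
```

Call:
step_arm(motion=[[[0, 0.001, 0], [0, 0, 0], 0], [[0, 0.002, 0], [0, 0, 0], 0], [[0, 0.003, 0], [0, 0, 0], 0], [[0, 0.004, 0], [0, 0, 0], 0], [[0, 0.004, 0], [0, 0, 0], 0]])

```text
t: 4.53
ee_pos: [0.466, -0.2797, 0.0989]
ee_rot: [0.707, -0.707, -0.0, -0.001]
ft_force: [-1.4, 0.2, 4.1]
grip_width: 0.001
```

Call:
step_arm(motion=[[[0, 0, 0], [0, 0, 0], 0], [[0, -0.005, 0], [0, 0, 0], 0], [[0, -0.03, 0], [0, 0, 0], 0], [[0, -0.08, 0], [0, 0, 0], 0], [[0, -0.104, 0], [0, 0, 0], 0], [[0, -0.104, 0], [0, 0, 0], 0], [[0, -0.104, 0], [0, 0, 0], 0]])

```text
t: 5.4
ee_pos: [0.4657, -0.2797, 0.2017]
ee_rot: [0.707, -0.707, 0.0, -0.0]
ft_force: [0.5, -0.9, -0.5]
grip_width: 0.004
```

```bash
python3 - <<'E'
from h import *
grab('wrist','w1'); plan([.451,.298,.2])
for f in('w0','w1'):
    key(f,(45,120,60),(85,255,255),.083)
    z=np.load(f'pics/{f}.npz');d=z['d']
    K,T=z['K'],z['T']
    for u,v in((257,194),(257,170),(280,195)):
        o,r=ray(K,T,u,v,True); ax=-T[:3,2]; print(u,v,(o+r*np.median(d[v-2:v+3,u-2:u+3])/(r@ax)).round(4))
E
```

```text
t 5.45 p [ 0.4655 -0.2796  0.2014] f [ 0.64  0.8  -0.12] q [-0.54  0.06  0.04  1.56  0.    1.03] g 0.002
shift [-0.015   0.0022  0.5775]
[245 184  25  25 462] [257.1 196.5] [ 0.4665 -0.281   0.083 ] 0.25052842
257 194 [ 0.4664 -0.2787  0.0831]
257 170 [ 0.4664 -0.2609  0.0697]
280 195 [ 0.487  -0.2836  0.0703]
[244 184  24  24 441] [255.8 196. ] [ 0.4665 -0.2801  0.083 ] 0.25712353
257 194 [ 0.4676 -0.2803  0.0766]
257 170 [ 0.4676 -0.2605  0.07  ]
280 195 [ 0.4881 -0.2833  0.0698]
```

Depth puts the green key's top at 76.6 mm, down from 83.1, so it is about 6 mm in. Next is the board.

Call:
step_arm(motion=[[[-0.015, 0.0, 0.578], [0, 0, 0], 0], [[-0.015, 0.0, 0.578], [0, 0, 0], 0], [[-0.015, 0.0, 0.578], [0, 0, 0], 0], [[-0.015, 0.0, 0.578], [0, 0, 0], 0], [[-0.015, 0.0, 0.578], [0, 0, 0], 0], [[-0.015, 0.0, 0.578], [0, 0, 0], 0], [[-0.015, 0.0, 0.578], [0, 0, 0], 0], [[-0.015, 0.0, 0.578], [0, 0, 0], 0], [[-0.015, 0.0, 0.578], [0, 0, 0], 0], [[-0.015, 0.0, 0.578], [0, 0, 0], 0], [[-0.015, 0.05, 0.578], [0, 0, 0], 0], [[-0.015, 0.05, 0.578], [0, 0, 0], 0]])

```text
t: 6.95
ee_pos: [0.449, 0.2968, 0.148]
ee_rot: [-0.706, 0.708, -0.003, -0.002]
ft_force: [0.5, 0.1, 0.6]
grip_width: -0.0
```

```bash
python3 - <<'E'
from h import *
grab('wrist','w2'); plan([.451,.299,.065])
key('w2',(100,140,60),(125,255,255),.035)
E
```

```text
t 7.0 p [0.4501 0.2973 0.1509] f [-0.82  0.06  1.4 ] q [ 0.58  0.05 -0.06  1.46  0.    2.16] g 0.003
shift [0.0013 0.0859 0.0018]
[503   0   9  26 118] [508.6   8.6] [0.7103 0.4998 0.035 ] 0.18662407
[494 170  18  22 189] [503.5 180.8] [0.7117 0.3144 0.035 ] 0.26105168
[248 183  25  26 510] [260.3 195.5] [0.4527 0.2981 0.035 ] 0.24402468
[472 193  40  33 521] [488.4 212.2] [0.6968 0.2794 0.035 ] 0.28440124
[ 453  285   59   99 2576] [492.3 347.7] [0.8188 0.0485 0.035 ] 0.30182087
```

View pics/w2.png

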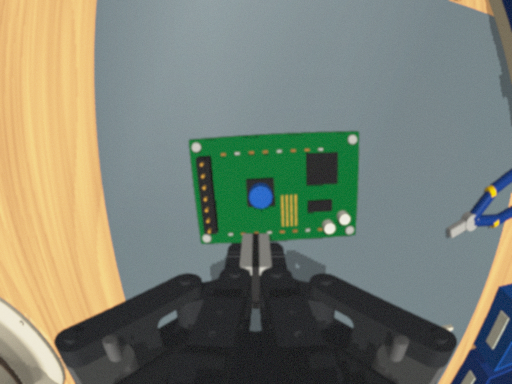

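The view shows the blue key at (260,195) at the centre of the board, with the pin header at x≈206 clear of the fingers. It agrees with the top view within about 1.5 mm.

Call:
step_arm(motion=[[[0.0015, 0.03, 0.0015], [0, 0, 0], 0], [[0.0015, 0.06, 0.0015], [0, 0, 0], 0], [[0.0015, 0.078, 0.0015], [0, 0, 0], 0], [[0.0015, 0.085, 0.0015], [0, 0, 0], 0], [[0.0015, 0.085, 0.0015], [0, 0, 0], 0], [[0.0015, 0.085, 0.0015], [0, 0, 0], 0]])

```text
t: 7.75
ee_pos: [0.4518, 0.299, 0.0671]
ee_rot: [-0.707, 0.707, -0.002, -0.0]
ft_force: [-0.2, -0.3, -0.3]
grip_width: 0.002
```

```bash
python3 - <<'E'
from h import *
grab('wrist','w3'); plan([.452,.2985,.057])
key('w3',(100,140,60),(125,255,255),.035)
E
```

```text
t 7.8 p [0.4517 0.299  0.067 ] f [ 1.    0.49 -0.13] q [ 0.58  0.08 -0.19  1.3   0.    2.16] g 0.002
shift [ 0.0003  0.01   -0.0005]
[241 221  33  23 320] [258.1 228.9] [0.4538 0.3061 0.035 ] 0.16761252
[496 354  16  30 256] [505.6 372.8] [0.7618 0.0949 0.035 ] 0.2594935
```

Call:
step_arm(motion=[[[0.001, 0.003, 0], [0, 0, 0], 0], [[0.001, 0.006, 0], [0, 0, 0], 0], [[0.001, 0.008, 0], [0, 0, 0], 0], [[0.001, 0.009, 0], [0, 0, 0], 0], [[0.001, 0.01, 0], [0, 0, 0], 0], [[0.001, 0.011, 0], [0, 0, 0], 0], [[0.001, 0.012, 0], [0, 0, 0], 0], [[0.001, 0.012, 0], [0, 0, 0], 0]])

```text
t: 8.8
ee_pos: [0.4527, 0.299, 0.0551]
ee_rot: [-0.707, 0.707, -0.002, -0.0]
ft_force: [0.2, -1.4, 3.1]
grip_width: 0.003
```

Call:
step_arm(motion=[[[0, 0.001, 0], [0, 0, 0], 0], [[0, 0.002, 0], [0, 0, 0], 0], [[0, 0.003, 0], [0, 0, 0], 0], [[0, 0.004, 0], [0, 0, 0], 0], [[0, 0.004, 0], [0, 0, 0], 0]])

```text
t: 9.43
ee_pos: [0.4527, 0.299, 0.051]
ee_rot: [-0.707, 0.707, -0.001, -0.0]
ft_force: [-1.7, -0.5, 4.4]
grip_width: 0.004
```

Call:
step_arm(motion=[[[0, 0, 0], [0, 0, 0], 0], [[0, -0.005, 0], [0, 0, 0], 0], [[0, -0.03, 0], [0, 0, 0], 0], [[0, -0.08, 0], [0, 0, 0], 0], [[0, -0.1, 0], [0, 0, 0], 0], [[0, -0.1, 0], [0, 0, 0], 0], [[0, -0.1, 0], [0, 0, 0], 0]])

```text
t: 10.3
ee_pos: [0.4527, 0.2988, 0.1497]
ee_rot: [-0.707, 0.707, -0.002, -0.001]
ft_force: [-0.0, -0.3, -0.5]
grip_width: -0.004
```

```bash
cat >> h.py <<'E'
def pt(f,u,v):
    z=np.load(f'pics/{f}.npz');d,K,T=z['d'],z['K'],z['T']; u,v=int(u),int(v)
    o,r=ray(K,T,u,v,True); return (o+r*np.median(d[v-2:v+3,u-2:u+3])/(r@-T[:3,2])).round(4)
E
python3 - <<'E'
from h import *
grab('wrist','w4'); plan([.516,-.021,.15])
key('w4',(100,140,60),(125,255,255),.03,300)
print('before',pt('w2',260,194),pt('w2',225,180),'after',pt('w4',258,194),pt('w4',225,180))
E
```

```text
t 10.35 p [0.4525 0.2987 0.1494] f [ 0.53 -0.38  0.48] q [ 0.58  0.06 -0.05  1.46  0.    2.16] g -0.005
shift [ 0.064  -0.0004 -0.3196]
[244 184  24  24 460] [255.5 195.9] [0.4528 0.2979 0.03  ] 0.25329155
[468 194  44  33 563] [486.  213.2] [0.7049 0.2775 0.03  ] 0.28707474
[ 450  285   62   99 2827] [491.7 346.4] [0.8302 0.0447 0.03  ] 0.30345783
before [0.4525 0.2995 0.0352] [0.4218 0.3064 0.0159] after [0.4549 0.2993 0.0291] [0.4257 0.3083 0.016 ]
```

The blue key's top went from 35.2 to 29.1 mm, so it is about 6 mm in and the board has not moved. Next is the meter.

Call:
step_arm(motion=[[[0.064, -0.01, -0.32], [0, 0, 0], 0], [[0.064, -0.01, -0.32], [0, 0, 0], 0], [[0.064, -0.01, -0.32], [0, 0, 0], 0], [[0.064, -0.01, -0.32], [0, 0, 0], 0], [[0.064, -0.01, -0.32], [0, 0, 0], 0], [[0.064, -0.01, -0.32], [0, 0, 0], 0], [[0.064, -0.01, -0.32], [0, 0, 0], 0], [[0.064, -0.01, -0.32], [0, 0, 0], 0], [[0.064, -0.01, -0.32], [0, 0, 0], 0]])

```text
t: 11.48
ee_pos: [0.5159, -0.02, 0.1594]
ee_rot: [-0.707, 0.708, -0.001, -0.002]
ft_force: [0.6, -0.2, -0.1]
grip_width: 0.004
```

```bash
python3 - <<'E'
from h import *
grab('wrist','w5'); plan([.516,-.021,.083])
key('w5',(5,150,130),(20,255,255),.053,200)
E
```

```text
t 11.53 p [ 0.516  -0.0201  0.1595] f [ 0.2  -0.51  0.04] q [-0.04 -0.   -0.1   1.48 -0.    1.53] g 0.002
shift [ 0.0004  0.0765 -0.0008]
[245 190  25  25 478] [257.  202.1] [ 0.5172 -0.022   0.053 ] 0.23907797
```

View pics/w5.png

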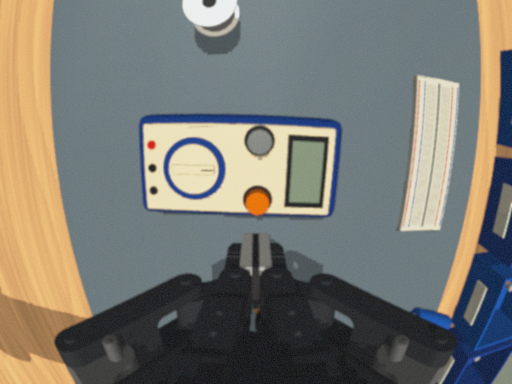

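The view shows the orange key at (257,202) right under the tool and grey clear at (259,141). It agrees with the top view within 1.5 mm.

Call:
step_arm(motion=[[[0.001, 0.03, -0.001], [0, 0, 0], 0], [[0.001, 0.055, -0.001], [0, 0, 0], 0], [[0.001, 0.07, -0.001], [0, 0, 0], 0], [[0.001, 0.076, -0.001], [0, 0, 0], 0], [[0.001, 0.076, -0.001], [0, 0, 0], 0], [[0.001, 0.076, -0.001], [0, 0, 0], 0]])

```text
t: 12.28
ee_pos: [0.5171, -0.0212, 0.0844]
ee_rot: [-0.707, 0.708, -0.001, -0.001]
ft_force: [0.0, -0.1, 0.6]
grip_width: -0.001
```

Call:
step_arm(motion=[[[0, 0.003, 0], [0, 0, 0], 0], [[0, 0.005, 0], [0, 0, 0], 0], [[0, 0.007, 0], [0, 0, 0], 0], [[0, 0.008, 0], [0, 0, 0], 0], [[0, 0.009, 0], [0, 0, 0], 0], [[0, 0.01, 0], [0, 0, 0], 0], [[0, 0.01, 0], [0, 0, 0], 0]])

```text
t: 13.15
ee_pos: [0.5171, -0.0212, 0.0746]
ee_rot: [-0.707, 0.708, -0.001, -0.001]
ft_force: [-0.7, -1.0, 2.3]
grip_width: 0.001
```

Contact came at the expected height, so I'll go 5.5 mm further and then retreat.

Call:
step_arm(motion=[[[0, 0.001, 0], [0, 0, 0], 0], [[0, 0.002, 0], [0, 0, 0], 0], [[0, 0.003, 0], [0, 0, 0], 0], [[0, 0.004, 0], [0, 0, 0], 0], [[0, 0.005, 0], [0, 0, 0], 0], [[0, 0.0055, 0], [0, 0, 0], 0], [[0, 0.0055, 0], [0, 0, 0], 0]])

```text
t: 14.02
ee_pos: [0.5171, -0.0213, 0.0691]
ee_rot: [-0.707, 0.708, -0.001, -0.001]
ft_force: [-2.1, -0.6, 4.0]
grip_width: -0.0
```

Call:
step_arm(motion=[[[0, 0, 0], [0, 0, 0], 0], [[0, -0.005, 0], [0, 0, 0], 0], [[0, -0.03, 0], [0, 0, 0], 0], [[0, -0.07, 0], [0, 0, 0], 0], [[0, -0.09, 0], [0, 0, 0], 0], [[0, -0.09, 0], [0, 0, 0], 0], [[0, -0.09, 0], [0, 0, 0], 0]])

```text
t: 14.9
ee_pos: [0.517, -0.0211, 0.1579]
ee_rot: [-0.707, 0.708, -0.001, -0.002]
ft_force: [-0.4, -0.6, -0.4]
grip_width: 0.0
```

```bash
python3 - <<'E'
from h import *
grab('wrist','w6'); im,d,K,T=grab('top','top1'); plan([.516,-.021,.2])
key('w6',(5,150,130),(20,255,255),.047,200)
print('orange',pt('w5',257,200),pt('w6',256,200),'grey',pt('w5',259,140),pt('w6',258,140),'face',pt('w5',275,190),pt('w6',275,190))
c=im[90:275,95:435]; cv2.imwrite('pics/crop2.png',cv2.resize(c[:,:,::-1],None,fx=2.3,fy=2.3,interpolation=cv2.INTER_CUBIC))
E
```

```text
t 15.0 p [ 0.5168 -0.0211  0.1577] f [-0.11  0.48  0.38] q [-0.04 -0.   -0.1   1.48 -0.    1.53] g -0.001
shift [-0.0011 -0.0423  0.0001]
[244 188  24  24 456] [255.5 199.9] [ 0.5172 -0.0227  0.047 ] 0.24326375
orange [ 0.5172 -0.0202  0.053 ] [ 0.5176 -0.0228  0.0469] grey [0.5187 0.028  0.053 ] [0.5191 0.0271 0.0534] face [ 0.5324 -0.0156  0.04  ] [ 0.5335 -0.0162  0.0401]
```

View pics/crop2.png

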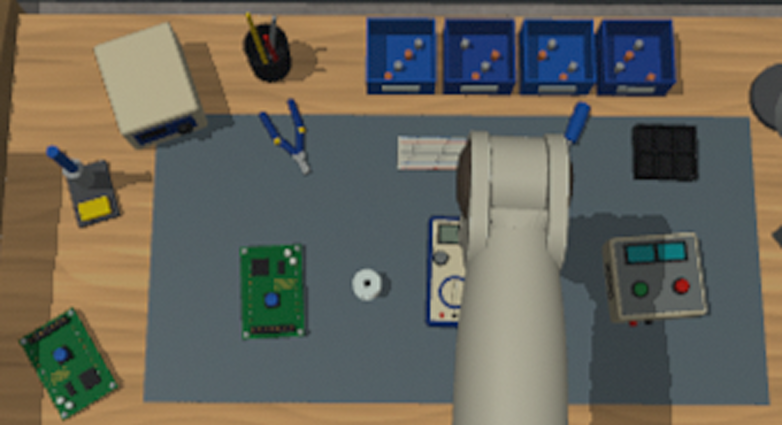

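The orange key's top is 6 mm lower (53.0 to 46.9 mm). The grey key is still at 53 mm, and everything visible is where it began. The tool is clear at 0.158 m, so I'll hand in.

```bash
python3 -c "
from station import manip
print(manip.hand_in())"
```

```text
the job is handed in; nothing more can be done
None
```

I pressed the green, blue and orange keys in that order with the shut fingertips, each about 6 mm in, and handed the job in at about 15 s of the 61 s allowed. No verdict was reported.

| Key | Top before | Top after | Wrist force at the last press reading |
|---|---|---|---|
| Green (supply) | 83.1 mm | 76.6 mm | about 4.1 N |
| Blue (board on the mat) | 35.2 mm | 29.1 mm | about 4.4 N |
| Orange (meter) | 53.0 mm | 46.9 mm | about 4.0 N |

- **Forces:** these readings are 1–2 N below the roughly 6 N expected at that depth, with about 1 N of sensor noise. The depth camera and tool heights agree that the keys are in.
- **Grey key:** it still stands at 53 mm, so it is out.
- **Red key:** I did not measure its height. The fingers stayed about 60 mm away from it, and it looks unchanged in the last top view.
- **Things on the bench:** in the last top view the board, spool, cutters and parts tray are where they began. The arm hid the flux jar and parts of the meter, breadboard and screwdriver. The meter's position was checked only in the wrist view, where it had not shifted.
- **Tool:** it was clear of everything at hand-in, with its fingertips about 0.13 m above the bench.

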